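# Press the hanging bush into a tray pattern with one stroke of the eyelet press

### The arm

A 7-joint arm with a two-finger parallel gripper is mounted at the origin on the work surface. World frame = base frame: x ahead of the robot, y to its left, z up, the work surface at z = 0. Lengths are in m, angles in rad, forces in N, time in s.
With the tool pointing down it reaches from about 0.425 to 0.95 m from the base axis. Payload 4.7 kg.
Tool frame: the origin (TCP) lies on the centre line of the jaws, within the pads' length; the fingertips stand robot.nose_length ahead of it and the grasp point (between the pads) lies 8 mm behind it (robot.nose_length is the distance from the TCP to the fingertips, in m); z points along the fingers, y is the line along which they close (so a half turn about z gives the same grasp; the last joint's range is limited). The gripper opens to 85 mm and grips with 20 to 120 N. Pads are 22 mm wide; open, the fingers measure 114 mm over their backs; the gripper's body (76 mm by 85 mm) begins 54 mm behind the grasp point. The pads swing forward as they close: fully open they stand 13 mm farther back than shut.
Start: joints at [-1.336, 0.469, -0.049, 1.532, 0.024, 1.141, -0.082], TCP at [0.176, 0.652, 0.242] pointing down, gripper open.
Joint ranges: [-2.59, 2.59], [-0.33, 1.99], [-1.39, 1.29], [0.1, 2.45], [-1.04, 4.18], [0.21, 1.99], [-2.66, 2.66]. Speed limits (rad/s): [2.57, 2.57, 3.14, 3.14, 3.14, 3.14, 3.14].

### API

Orientations are given as [roll, pitch, yaw] about the fixed x, y, z axes, in that order (R = Rz(yaw) Ry(pitch) Rx(roll)).
In Python, from plant import robot gives the robot as it stands. Calls block until the motion is done:
- robot.goto(position, orientation): joint-space move of the TCP to a pose.
- robot.move_straight(position, vel=0.15, attitude=None, contact_N=None): straight line of the TCP; attitude=None keeps the orientation; vel is the mean speed in m/s. With contact_N (N) it stops when the force on the tool has changed by that much, and returns True; else False.
- robot.move_joints(angles): joint-space move.
- robot.grip(opening, strength=None): opening from 0.0 (shut) to 1.0 (fully open); strength is the grip in N (None keeps the last); returns when the fingers have stopped.
- robot.sleep(seconds).
- robot.inverse_kinematics(position, orientation): joint angles nearest the present ones, or None.
- robot.sense(): the state.
- robot.grab_frame(name): name is "side" or "top"; returns a dict with "image" (384x512x3 uint8, red, green, blue), "range_z" (384x512 float32, m along the optical axis (not along the pixel's ray), 0 where there is no reading), "fx", "fy", "cx", "cy" (pixels), "dist_coeffs" ([k1, k2, p1, p2, k3] as OpenCV has them; the pictures are not rectified), "R" (3x3) and "t" (3): a world point X has camera coordinates R X + t. Camera axes: x right, y down, z forward; pixel columns grow to the right and rows downward; lengths in m; the calibration is good to about 2 mm. A picture is of the moment at which its call begins.
A pose or a line that the arm cannot do raises robot.IKError and nothing moves.
- robot.close_job(): hands the job in; it is judged then, once.
The state is a dict: "t": time; "joint_pos": joint angles; "joint_velocities": joint speeds; "effort": joint torques, N m; "tcp_pos": TCP position; "tcp_rot": TCP orientation; "wrist_force": force on the tool from outside, world axes, zero at the start; "torque": the same for the moment, N m; "opening": opening from 0.0 (shut) to 1.0 (fully open); "gripper_force": force on a finger pad.
Only numpy, scipy, OpenCV 4.12 (cv2) and the standard library are available. Lean on these libraries where they do the work, as an engineer would, in place of code of your own. Each camera call takes 0.05 s, during which the arm holds its last target. There are 200 camera calls.

### The job

Slide the long tray pattern into the bench press, brass bush end first and bush up, until its nose meets the back stop under the ram, and let go of it. Then take the flywheel by its crank handle and turn it exactly one revolution, the top of the wheel going away from the feed side (towards the press's column), so that the ram presses the bush home and comes back up; leave the handle at the top again, the pattern lying in the press, and everything else on the bench undisturbed.

Things in the scene. Friction and masses are not known exactly. Their poses are not given: they have to be found in the camera images.
- pattern_center (a point): Centre, half-way up, of the loose tray pattern: a flat brown board 240 long x 60 wide x 10 mm thick, about 120 g, flat on the bench at first. x points along it to the square nose end, 120 mm from here, which carries the bush; the tail is rounded (radius 30 mm). z up. The straight edges can be gripped across the 60 mm width from 80 mm behind this point to 50 mm ahead of it.
- pattern_hole (a point): Middle of the pattern's hanging hole, on the underside of the board: 25 mm from the nose, 95 mm ahead of pattern_center, on the centre line. A brass bush with an 18 mm flange stands started in it: its top is 19 mm above this point at first, 12 mm when home.
- bush (a joint): How far the bush has been pressed into the board, m: 0 at the start (7 mm proud), 0.007 fully home. It is a tight fit and moves only under more than 12 N.
- bed_point (a point): Point on the press's steel bed, 80 mm above the bench, straight under the ram. x: feed direction, from the open feed side to back stop and column; z up; the flywheel is on the -y side. The bed plate is 112 mm wide from x = -72 mm to the stop. The press is a fixed grey C-frame, 290 mm high; its head covers x > -35 mm, |y| < 36 mm from 67 mm above the bed up.
- back_stop (a point): Middle of the face of the back stop, 25 mm beyond bed_point, 60 mm wide, 12 mm high. In front of it two side guides, 8 mm high, leave 67 mm between them for 70 mm, then flare to 91 mm at their mouth, 94 mm before this face. A pattern with its nose at the stop has its hole under the ram to within 4 mm, and stays when let go.
- feed_end (a point): Front end of the feed tongue, on its top, level with the bed: a steel bar 44 mm wide that carries the pattern from here to the bed plate, 71 mm farther on. It is 143 mm before bed_point. The tail of a loaded pattern overhangs it.
- ram_face (a point): Middle of the lower face of the ram, a steel round of 26 mm diameter above bed_point: 31 mm above the bed with the ram up, so that the proud bush passes below with 12 mm to spare, and 12 mm above it at the bottom of the stroke.
- flywheel (a joint): Flywheel angle, rad, counted on without limit: 0 = ram up, handle at the top; grows as the top of the wheel moves to +x of bed_point (to the column); 3.14 = ram at the bottom, 6.28 = one revolution done. The parked wheel starts within 0.12 of 0. It turns against about 0.2 Nm of friction (4 N at the handle, 2 N more in pressing) and stays where it is left.
- wheel_center (a point): Centre of the circle that the middle of the crank handle goes round: 215 mm above the bench, 140 mm to the -y side of bed_point, on the level axis of the flywheel. Axes as bed_point; the wheel turns about y. The flywheel is a grey disc of 170 mm diameter, 22 mm thick; its outer face lies 34 mm from here towards +y.
- handle_grip (a point): Middle of the crank handle: a black grip of 22 mm diameter, 56 mm long, level, along y of bed_point, 58 mm from the wheel's axis; its middle stands 34 mm off the outer face. It spins freely on its pin, so a gripper can keep its attitude all round. One that points straight down meets the wheel when the handle is low; leaning outwards some 35 degrees, closing along x, clears it.
- tub_center (a point): Bystander: centre of a white open plastic tub, 100 x 150 x 55 mm, loose.
- jar_center (a point): Bystander: centre of a glass jar, 72 mm diameter, 85 mm high, loose.
- square_center (a point): Bystander: centre of a square brown pattern, 90 x 90 x 12 mm, without bush, loose, flat on the bench.
- bowl_center (a point): Bystander: half-way up a white bowl, 124 mm diameter, 52 mm high, loose.
Mind the look-alikes: they are no part of the job. Of the things shaped like the part that bears pattern_center, the wooden one is meant.

How it is judged:
By the outcome, as a careful person would: the job done as asked, in the order asked, and still so for the second after the job is handed in, with the robot touching nothing.
It also fails if it takes over 72 s, if anything falls off the work surface, if the arm or the gripper's body presses on something with over 40 N, if the wrist force passes 120 N, or if a joint passes its speed limit or range.

## Working session

There is one attempt and no reset: what is moved stays moved. The work goes in short steps, each a Python script; the robot and the scene stay as the last script left them, time stands still between calls to the robot, and variables do not carry over. Pictures are saved under pics/ and viewed, at most 12 in all, crops included, and the job is handed in when it is done.

```bash
ls; mkdir -p pics
python3 - <<'E'
from plant import robot
import cv2,numpy as np
for n in("side","top"):
    f=robot.grab_frame(n); cv2.imwrite(f"pics/{n}0.png",f["image"][:,:,::-1]); np.save(f"{n}0.npy",f,allow_pickle=True)
    print(n,f["fx"],f["fy"],f["cx"],f["cy"],f["dist_coeffs"],(-f["R"].T@f["t"]).round(3),f["R"].round(2).tolist())
s=robot.sense();print(s,robot.nose_length)
E
```

```text
pics
side 437.105600785026 437.105600785026 260.1390902520244 196.39069964838635 [-0.083137  0.        0.        0.        0.      ] [ 0.285 -0.981  1.302] [[0.98, -0.21, -0.02], [-0.17, -0.73, -0.66], [0.12, 0.65, -0.75]]
top 389.31273747529343 389.31273747529343 249.50899715053876 192.3828145924609 [0.04413744 0.         0.         0.         0.        ] [ 0.332 -0.006  1.35 ] [[0.01, -1.0, 0.03], [-0.99, -0.02, -0.11], [0.12, -0.03, -0.99]]
{'t': 0.1, 'joint_pos': array([-1.33590045,  0.46935586, -0.0485703 ,  1.53356025,  0.0241125 ,
        1.14097992, -0.08228309]), 'joint_velocities': array([ 6.44977796e-05, -1.07701829e-04,  7.11132295e-04, -2.24892594e-03,
        6.07032220e-04, -4.20091051e-04, -7.57120044e-04]), 'effort': array([ 3.08558101e-04, -5.11517823e+01, -4.72087087e-02, -2.38392895e+01,
        1.07700462e-02,  4.37244424e-03,  2.23155706e-05]), 'tcp_pos': array([0.17587857, 0.65117396, 0.2413756 ]), 'tcp_rot': array([-3.13987703e+00,  8.08550359e-05,  2.87782569e+00]), 'wrist_force': array([-0.73034421, -0.01318578,  0.13887241]), 'torque': array([-0.00598357, -0.03159811, -0.053     ]), 'gripper_force': 0.0, 'opening': 1.000447431219487} 0.011
```

View pics/side0.png

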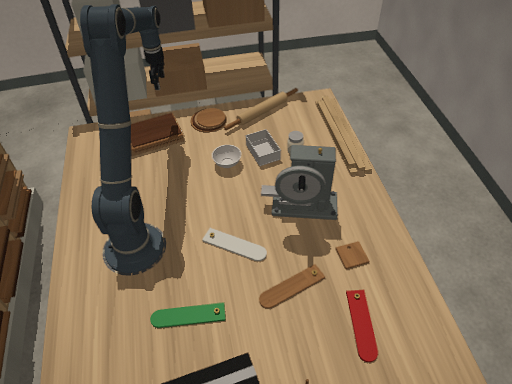

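View pics/top0.png

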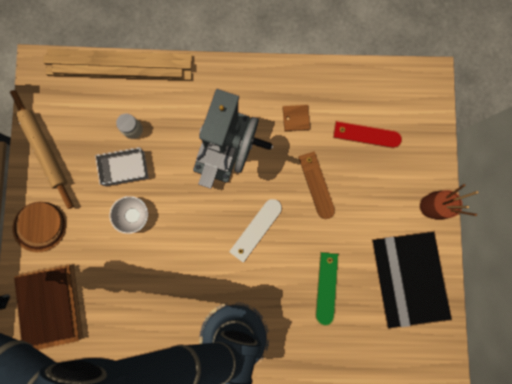

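The side view shows the wooden pattern at (292,287) with its bush at (314,272), and the press at (305,180) with its handle at (302,183). The top view shows the pattern at (317,185) with its bush end at (306,157). The press tongue is at (207,180), the head at (220,115) and the handle at (262,143).

```bash
cat > h.py <<'E'
import numpy as np,cv2
def K(f): return np.array([[f["fx"],0,f["cx"]],[0,f["fy"],f["cy"]],[0,0,1.]])
def cloud(f):
    v,u=np.mgrid[:384,:512]; p=np.stack([u,v],-1).reshape(-1,1,2).astype(float)
    n=cv2.undistortPoints(p,K(f),np.array(f["dist_coeffs"])).reshape(384,512,2)
    z=f["range_z"][...,None]; c=np.concatenate([n*z,z],-1)
    return (c-f["t"])@f["R"]   # R^T (c-t)
def onplane(f,uv,z):
    n=cv2.undistortPoints(np.array(uv,float).reshape(-1,1,2),K(f),np.array(f["dist_coeffs"])).reshape(-1,2)
    d=np.c_[n,np.ones(len(n))]@f["R"]; o=-f["R"].T@f["t"]
    return o+d*((z-o[2])/d[:,2:])
def proj(f,X):
    rv=cv2.Rodrigues(f["R"])[0]
    return cv2.projectPoints(np.array(X,float).reshape(-1,1,3),rv,np.array(f["t"],float),K(f),np.array(f["dist_coeffs"]))[0].reshape(-1,2)
def load(n): return np.load(n+".npy",allow_pickle=True).item()
E
python3 - <<'E'
from h import *
for n,(c0,c1,r0,r1) in dict(top=(190,340,80,230),side=(255,405,140,310)).items():
    f=load(n+"0"); P=cloud(f); im=f["image"].astype(int); z=P[...,2]
    print(n,"bench z", np.median(z[(abs(P[...,0]-.4)<.03)&(abs(P[...,1]+.0)<.1)]), "std",np.std(z[(abs(P[...,0]-.4)<.02)&(abs(P[...,1]+.0)<.03)]))
    hsv=cv2.cvtColor(f["image"],cv2.COLOR_RGB2HSV)
    B=(slice(r0,r1),slice(c0,c1))
    cv2.imwrite(f"pics/{n}c.png",cv2.resize(f["image"][B][:,:,::-1],None,fx=3.5 if n=="side" else 4,fy=3.5 if n=="side" else 4,interpolation=cv2.INTER_CUBIC))
    m=np.zeros(z.shape,bool); m[B]=1
    # pattern by height
    pm=m&(z>.0055)&(z<.03); num,lab,st,ce=cv2.connectedComponentsWithStats(pm.astype(np.uint8))
    for i in range(1,num):
        if st[i,4]>60:
            q=P[lab==i]; r=cv2.minAreaRect((q[:,:2]*1000).astype(np.float32)); print(n,"low",ce[i].round(),st[i,4],r,np.median(q[:,2]))
    for lo,hi in((.07,.09),(.275,.305)):
        pm=m&(z>lo)&(z<hi); num,lab,st,ce=cv2.connectedComponentsWithStats(pm.astype(np.uint8))
        for i in range(1,num):
            if st[i,4]>25:
                q=P[lab==i]; r=cv2.minAreaRect((q[:,:2]*1000).astype(np.float32)); print(n,lo,ce[i].round(),st[i,4],r,np.median(q[:,2]))
E
```

```text
top bench z 1.1630711110857572e-05 std 0.0026342813531789544
top low [296. 118.] 616 ((758.4743041992188, -203.2782745361328), (90.4139633178711, 90.50516510009766), 5.007111072540283) 0.011448311278519585
top low [243. 124.] 181 ((720.0969848632812, -9.11494255065918), (39.52468490600586, 89.02910614013672), 72.98910522460938) 0.02117031099286241
top low [337. 130.] 95 ((718.2078857421875, -349.7665100097656), (22.7827091217041, 61.55408477783203), 83.36177062988281) 0.00887401097485786
top low [227. 169.] 243 ((589.336669921875, 36.6182861328125), (47.82735061645508, 131.8106689453125), 72.46807861328125) 0.02102870959767275
top low [317. 184.] 1027 ((519.3250732421875, -277.4069519042969), (243.66091918945312, 63.868621826171875), 18.441118240356445) 0.009598408651592144
top low [198. 168.] 101 ((569.586669921875, 137.05458068847656), (37.389373779296875, 38.56281661987305), 75.07349395751953) 0.021457478515309075
top low [265. 216.] 542 ((401.9957275390625, -97.43307495117188), (62.47452163696289, 143.78683471679688), 50.986488342285156) 0.009167642548243623
top 0.07 [237. 126.] 
[... 1688 characters left out ...]
17578125, 94.37278747558594), (52.43307876586914, 64.46370697021484), 74.72512817382812) 0.07742110824770901
side 0.07 [284. 201.] 39 ((570.8828735351562, 24.862285614013672), (20.909015655517578, 55.62442398071289), 45.4310417175293) 0.0773868837661922
side 0.07 [323. 200.] 51 ((711.6649780273438, -2.8610363006591797), (19.573457717895508, 43.715118408203125), 88.81867980957031) 0.07793348430551957
side 0.275 [313. 153.] 648 ((669.0333862304688, 49.911041259765625), (77.89851379394531, 150.85098266601562), 71.95559692382812) 0.2798218685071663
side 0.275 [302. 173.] 348 ((598.0889282226562, -58.642574310302734), (87.82404327392578, 114.89750671386719), 73.00235748291016) 0.28583695723481706
```

View pics/topc.png

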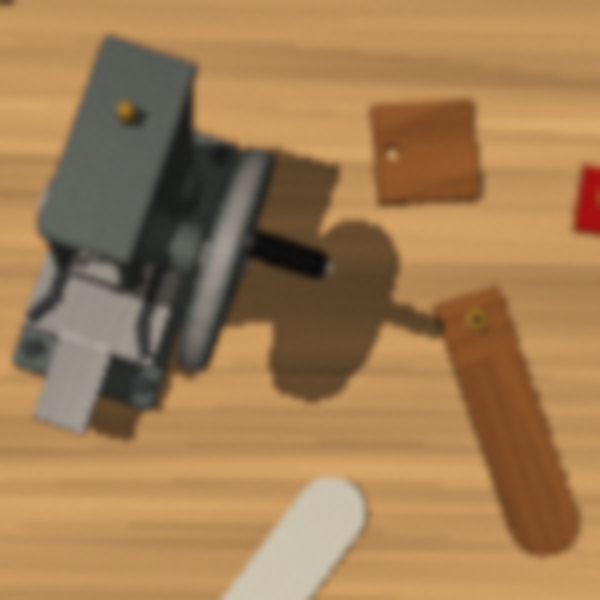

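View pics/sidec.png

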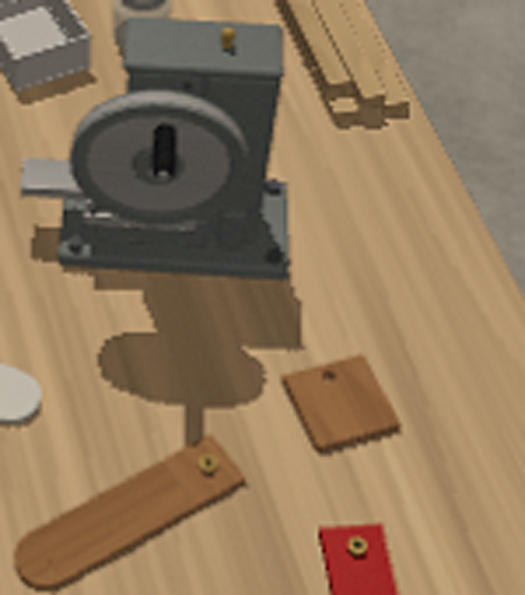

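The crops show the wooden pattern's nose and bush at (476,318) in the top crop. The tongue runs from (85,345) to (65,430), and the handle from (258,243) to (325,268). I'll refine the poses with model overlays, and check IK at the same time.

```bash
cat >> h.py <<'E'
def fr(p,yaw,loc):
    c,s=np.cos(yaw),np.sin(yaw); l=np.atleast_2d(np.array(loc,float)); return np.c_[p[0]+c*l[:,0]-s*l[:,1],p[1]+s*l[:,0]+c*l[:,1],l[:,2]]
BED=np.array([.6294,.0654]); BY=np.radians(-17.3); PAT=np.array([.5175,-.2805]); PY=np.radians(18.9)
E
cat > ov.py <<'E'
from h import *
import h
def overlay(f,crop,s,bed,by,pat,py,fw=0.):
    c0,c1,r0,r1=crop
    im=cv2.resize(f["image"][r0:r1,c0:c1,::-1],None,fx=s,fy=s,interpolation=cv2.INTER_CUBIC)
    def d(X,col,cl=True): 
        uv=((proj(f,X)-[c0,r0]+.5)*s-.5)*16
        cv2.polylines(im,[uv.round().astype(np.int32).reshape(-1,1,2)],cl,col,1,cv2.LINE_AA,4)
    a=np.linspace(0,2*np.pi,40); t=np.linspace(np.pi/2,1.5*np.pi,15)
    d(fr(bed,by,[[-143,-22,80],[-72,-22,80],[-72,22,80],[-143,22,80]]*np.array(.001)),(0,0,255))
    d(fr(bed,by,[[-72,-56,80],[-72,56,80]]*np.array(.001)),(0,0,255))
    zt=.281
    d(fr(bed,by,[[-.035,-.036,zt],[-.035,.036,zt],[.118,.036,zt],[.118,-.036,zt]]),(0,255,255))
    d(fr(bed,by,np.c_[.085*np.cos(a),0*a-.106,.215+.085*np.sin(a)]),(255,0,255))
    hx,hz=.058*np.sin(fw),.215+.058*np.cos(fw)
    d(fr(bed,by,[[hx,-.112,hz+.011],[hx,-.168,hz+.011]]),(0,255,0))
    for y in(-.168,): d(fr(bed,by,np.c_[hx+.011*np.cos(a),0*a+y,hz+.011*np.sin(a)]),(0,255,0))
    d(fr(pat,py,np.r_[[[.12,-.03,.01],[.12,.03,.01]],np.c_[-.09+.03*np.cos(t),.03*np.sin(t),0*t+.01]]),(255,255,0))
    d(fr(pat,py,np.c_[.095+.009*np.cos(a),.009*np.sin(a),0*a+.019]),(255,255,0))
    return im
E
cat > ik.py <<'E'
from h import *
from scipy.spatial.transform import Rotation as Ro
def down(yaw): return [np.pi,0,yaw]
def lean(by,a=35,flip=1):
    a=np.radians(a); z=np.array([0,np.sin(a),-np.cos(a)]); y=np.array([flip,0,0.]); x=np.cross(y,z)
    M=Ro.from_euler('z',by).as_matrix()@np.c_[x,y,z]
    return Ro.from_matrix(M).as_euler('xyz'), M
E
python3 - <<'E'
from ov import *
a=overlay(load("top0"),(190,340,90,225),5,BED,BY,PAT,PY)[:, :750]; b=overlay(load("side0"),(255,360,140,310),3.5,BED,BY,PAT,PY)
cv2.imwrite("pics/ovt.png",cv2.resize(overlay(load("top0"),(190,340,100,210),5.3,BED,BY,PAT,PY),None,fx=1,fy=1)); cv2.imwrite("pics/ovs.png",overlay(load("side0"),(255,355,140,305),3.6,BED,BY,PAT,PY))
from plant import robot
from ik import *
for k in(0,np.pi):
  for nm,p,y in(("pick",fr(PAT,PY,[-.012,0,.0135])[0],PY),("pickup",fr(PAT,PY,[-.012,0,.38])[0],PY),("pre",fr(BED,BY,[-.207,0,.38])[0],BY),("pre2",fr(BED,BY,[-.207,0,.095])[0],BY),("in",fr(BED,BY,[-.107,0,.095])[0],BY)):
    q=robot.inverse_kinematics(p,down(y+k)); print(k,nm,p.round(3),None if q is None else np.round(q,2))
for fl in(1,-1):
  o,M=lean(BY,35,fl)
  for th in np.arange(0,6.3,np.pi/4):
    g=fr(BED,BY,[.058*np.sin(th),-.140,.215+.058*np.cos(th)])[0]+.008*M[:,2]
    q=robot.inverse_kinematics(g,o); print(fl,round(th,2),None if q is None else np.round(q,2))
E
```

```text
0 pick [ 0.506 -0.284  0.014] [-0.19  0.82  0.91  1.97 -0.9   0.82 -0.  ]
0 pickup [ 0.506 -0.284  0.38 ] [-0.26  0.29  0.91  1.6  -0.24  1.36 -0.56]
0 pre [0.432 0.127 0.38 ] [-0.14  0.   -0.24  1.82  0.    1.32 -2.25]
0 pre2 [0.432 0.127 0.095] [-1.23  0.54  1.12  2.23 -0.72  0.79 -1.5 ]
0 in [0.527 0.097 0.095] [-1.04  0.7   1.11  2.04 -0.81  0.92 -1.36]
3.141592653589793 pick [ 0.506 -0.284  0.014] [ 0.76  0.65 -0.43  1.92  0.42  0.67  1.97]
3.141592653589793 pickup [ 0.506 -0.284  0.38 ] [-0.23  0.28  0.87  1.6  -0.22  1.36  2.57]
3.141592653589793 pre [0.432 0.127 0.38 ] [-0.76 -0.03  0.37  1.85  0.01  1.32  0.88]
3.141592653589793 pre2 [0.432 0.127 0.095] [-0.57  0.31  0.23  2.2  -0.12  0.64  1.01]
3.141592653589793 in [0.527 0.097 0.095] [-0.46  0.43  0.25  2.01 -0.16  0.71  1.16]
1 0.0 [-0.41  0.52  1.03  1.83 -1.03  1.43  0.67]
1 0.79 [-0.19  0.5   0.72  1.74 -0.96  1.33  0.59]
1 1.57 [-0.17  0.58  0.72  1.74 -1.02  1.31  0.66]
1 2.36 [-0.13  0.59  0.64  1.81 -1.04  1.23  0.71]
1 3.14 [-0.13  0.55  0.62  1.92 -1.04  1.16  0.77]
1 3.93 [-0.22  0.49  0.72  2.   -1.04  1.18  0.79]
1 4.71 [-0.41  0.48  0.98  2.02 -1.04  1.3   0.79]
1 5.5 [-0.47  0.48  1.07  1.94 -1.02  1.38  0.72]
1 6.28 [-0.41  0.52  1.03  1.83 -1.03  1.43  0.67]
-1 0.0 [-0.34  0.47  0.92  1.83 -0.98  1.38 -2.51]
-1 0.79 [-0.19  0.5   0.72  1.74 -0.96  1.33 -2.55]
-1 1.57 [-0.17  0.58  0.72  1.74 -1.02  1.31 -2.49]
-1 2.36 [-0.05  0.56  0.53  1.8  -0.98  1.18 -2.47]
-1 3.14 [-0.07  0.53  0.53  1.91 -1.    1.12 -2.4 ]
-1 3.93 [-0.22  0.49  0.72  2.   -1.04  1.18 -2.35]
-1 4.71 [-0.37  0.45  0.92  2.01 -1.02  1.26 -2.38]
-1 5.5 [-0.38  0.41  0.92  1.94 -0.96  1.31 -2.47]
-1 6.28 [-0.34  0.47  0.92  1.83 -0.98  1.38 -2.51]
```

View pics/ovt.png

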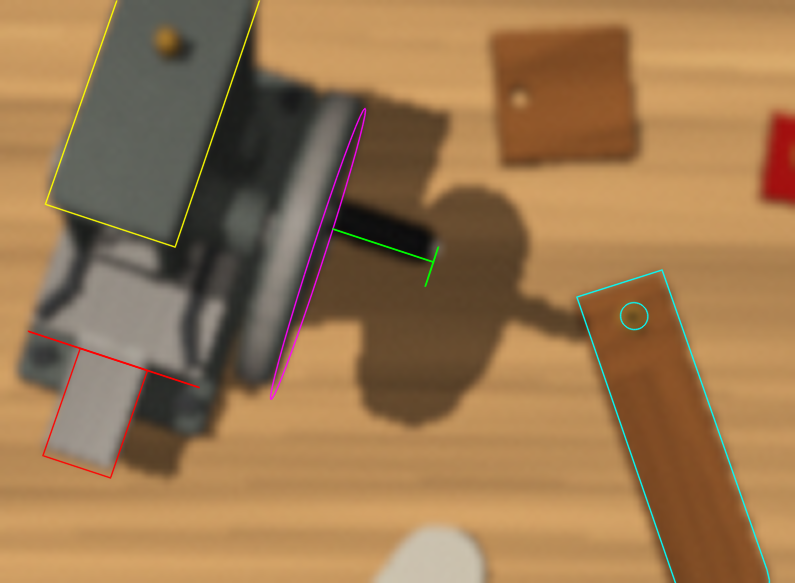

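View pics/ovs.png

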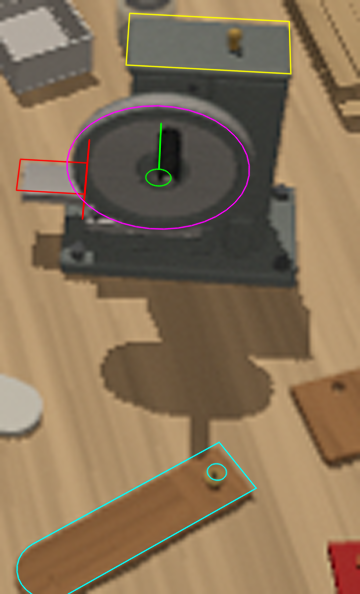

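The overlays show the true tongue end about 5 mm further in +x than modelled: top crop (77,458) against (77,467), and side crop 22 against 17. The handle sits a little further towards the column as well. The pattern outline fits to within 3 mm. I'm shifting the bed estimate and picking up the pattern, going over the press.

```bash
sed -i 's/BED=np.array(\[.6294,.0654\])/BED=np.array([.6336,.0620])/' h.py
cat > a1.py <<'E'
from ik import *
from plant import robot
def st(m):
    s=robot.sense(); print(m,round(s["t"],2),s["tcp_pos"].round(4),s["joint_pos"].round(2),"F",s["wrist_force"].round(1),"op",round(s["opening"],3),round(s["gripper_force"],1)); return s
E
python3 - <<'E'
from a1 import *
robot.grip(1.0)
robot.goto([.28,.40,.48],down(np.pi+.4)); st("w1")
robot.goto([.46,0,.48],down(np.pi)); st("w2")
robot.goto(fr(PAT,PY,[-.012,0,.20])[0],down(PY+np.pi)); st("hi")
print(robot.move_straight(fr(PAT,PY,[-.012,0,.05])[0],vel=.15))
print(robot.move_straight(fr(PAT,PY,[-.012,0,.0135])[0],vel=.04,contact_N=6)); st("lo")
robot.grip(0.0,60); st("grip")
robot.move_straight(fr(PAT,PY,[-.012,0,.12])[0],vel=.1); st("up")
for n in("side","top"):
    f=robot.grab_frame(n); np.save(f"{n}1.npy",f,allow_pickle=True)
a=cv2.resize(load("top1")["image"][110:240,230:390,::-1],None,fx=2.5,fy=2.5); b=cv2.resize(load("side1")["image"][180:310,220:380,::-1],None,fx=2.5,fy=2.5)
cv2.imwrite("pics/g1.png",np.hstack([a,b]))
E
```

```text
w1 1.68 [0.2796 0.4004 0.4792] [-0.97  0.04 -0.08  1.57  0.    1.54  0.92] F [-0.4  0.1 -0.9] op 0.994 0.0
w2 3.28 [0.4601 0.0018 0.4798] [-0.55 -0.04  0.44  1.64  0.02  1.54  1.46] F [-0.2  0.3 -0.1] op 1.0 0.0
hi 4.78 [ 0.5074 -0.2832  0.2009] [ 0.33  0.35  0.14  1.82 -0.06  0.97  2.4 ] F [-0.6  0.3  0.1] op 1.0 0.0
False
False
lo 6.98 [ 0.5063 -0.2845  0.0137] [ 0.36  0.61  0.1   1.94 -0.1   0.6   2.43] F [ 0.1 -0.9  0.1] op 0.999 0.0
grip 7.38 [ 0.5063 -0.2845  0.0147] [ 0.36  0.6   0.1   1.94 -0.1   0.6   2.43] F [-2.4  1.2  7.2] op 0.661 61.9
up 8.6 [ 0.5056 -0.2841  0.1193] [ 0.34  0.45  0.13  1.89 -0.08  0.81  2.41] F [-0.   1.4 -2.2] op 0.658 63.8
```

View pics/g1.png

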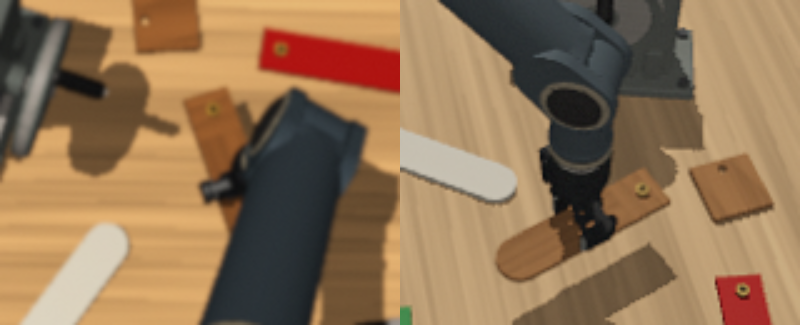

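The pattern is held level between the fingers, with its bush at (213,108) in the left crop and (643,188) in the right crop. I'll measure how it sits in the hand, then lift it and carry it to the tongue.

```bash
cat > hold.py <<'E'
from a1 import *
def hold(tag,save=True):
    s=robot.sense(); tc=s["tcp_pos"]; M=Ro.from_euler('xyz',s["tcp_rot"]).as_matrix()
    for n in("side","top"):
        if save: f=robot.grab_frame(n); np.save(f"{n}{tag}.npy",f,allow_pickle=True)
        f=load(n+tag); P=cloud(f); hsv=cv2.cvtColor(f["image"],cv2.COLOR_RGB2HSV).astype(int)
        L=(P-tc)@M; L=L*[-1,1,-1]  # board frame: x to nose, y?, z up
        m=(L[...,0]>.03)&(L[...,0]<.15)&(abs(L[...,1])<.045)&(abs(L[...,2])<.02)&(hsv[...,1]>90)
        q=L[m]; 
        if len(q)<50: print(n,"few",len(q)); continue
        A=np.c_[q[:,0],q[:,1],np.ones(len(q))]; c=np.linalg.lstsq(A,q[:,2],rcond=None)[0]
        mid=q[(q[:,0]>.04)&(q[:,0]<.11)]
        print(n,len(q),"plane",c.round(4),"nose",np.percentile(q[:,0],99.5).round(4),"y-range",np.percentile(mid[:,1],[1,99]).round(4),"rect",cv2.minAreaRect((q[:,:2]*1000).astype(np.float32)))
E
python3 - <<'E'
from hold import *
hold("1",False)
robot.move_straight(fr(PAT,PY,[-.012,0,.40])[0],vel=.25)
robot.goto([.44,0,.42],down(np.pi)); st("mid")
robot.goto(fr(BED,BY,[-.215,0,.30])[0],down(BY+np.pi)); st("pre")
robot.move_straight(fr(BED,BY,[-.215,0,.115])[0],vel=.15); s=st("pre2")
hold("2")
a=cv2.resize(load("top2")["image"][80:230,150:300,::-1],None,fx=2.66,fy=2.66); b=cv2.resize(load("side2")["image"][110:260,210:360,::-1],None,fx=2.66,fy=2.66)
cv2.imwrite("pics/g2.png",np.hstack([a,b]))
E
```

```text
side 393 plane [ 0.0156  0.0435 -0.0091] nose 0.1258 y-range [-0.0328  0.0269] rect ((83.429931640625, -2.9056739807128906), (62.022056579589844, 89.45211029052734), 88.95437622070312)
top 538 plane [-0.009  -0.0079 -0.0057] nose 0.1307 y-range [-0.0281  0.0314] rect ((80.89251708984375, 1.1489429473876953), (101.03131866455078, 61.766082763671875), 0.7998387813568115)
mid 11.09 [ 0.4402 -0.0011  0.4196] [-0.09 -0.04 -0.01  1.78  0.    1.41  1.48] F [ 1.1 -0.  -1.4] op 0.658 63.8
pre 11.82 [0.4296 0.1245 0.3005] [-0.21  0.05 -0.17  1.96  0.01  1.14  0.88] F [-0.   0.3 -1.8] op 0.667 63.9
pre2 13.21 [0.429  0.1261 0.1157] [-0.23  0.28 -0.17  2.18  0.07  0.69  0.81] F [-0.2  1.1 -1.4] op 0.66 63.9
side 348 plane [ 0.0073  0.0129 -0.0087] nose 0.1264 y-range [-0.0358  0.028 ] rect ((78.33721923828125, -2.7698936462402344), (96.5779800415039, 67.00926971435547), 0.5620554685592651)
top 415 plane [-0.0103  0.0139 -0.0051] nose 0.13 y-range [-0.0286  0.0296] rect ((80.73570251464844, 0.7106819152832031), (99.58187103271484, 59.28141403198242), 0.570923388004303)
```

View pics/g2.png

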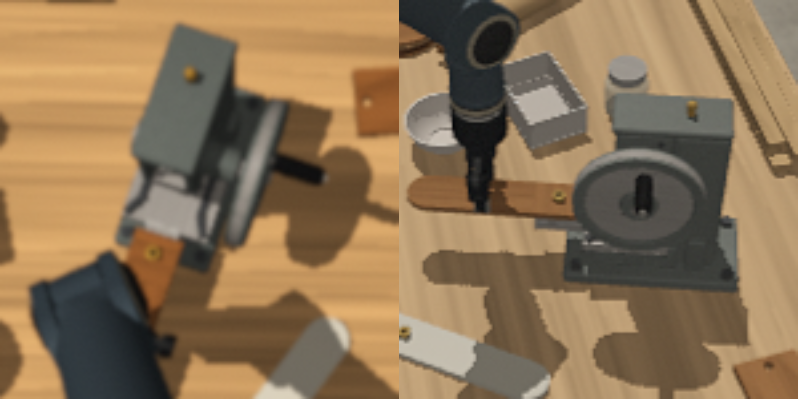

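The held board sits over the tongue, with its nose just before the guides. The bush is at (153,252) in the left crop, and the guides at (140,195) and (205,205) look centred on the board axis. I'll check the lateral offset with the tongue's depth points, then lower and insert.

Run:
```python
from h import *
for n in("top","side"):
    P=cloud(load(n+"0")); d=P[...,:2]-BED; c,s=np.cos(BY),np.sin(BY)
    x=d[...,0]*c+d[...,1]*s; y=-d[...,0]*s+d[...,1]*c; z=P[...,2]
    m=(z>.065)&(z<.095)&(x>-.16)&(x<-.08)&(abs(y)<.04)
    print(n,m.sum(),"xmin",np.percentile(x[m],[0,1,3]).round(4))
    for a in(-.14,-.12,-.10):
        k=m&(x>a)&(x<a+.02)
        if k.sum(): print(a,np.percentile(y[k],[0,2,50,98,100]).round(4))
    k=(z>.072)&(z<.1)&(x>-.07)&(x<-.03)&(abs(y)<.08)
    print("bed y",np.percentile(y[k],[0,2,98,100]).round(4))
    k=(z>.27)&(z<.295)&(abs(y)<.06)&(x>0)&(x<.1); print("head y",np.percentile(y[k],[1,99]).round(4))
    k=(z>.25)&(z<.305)&(abs(x)<.04)&(y<-.05)&(y>-.105); print("rim y",np.percentile(y[k],[1,99]).round(4))
    k=(z>.255)&(z<.305)&(abs(x)<.04)&(y<-.115)&(y>-.18); print("handle x,y",np.percentile(x[k],[1,50,99]).round(4),np.percentile(y[k],[1,99]).round(4),np.percentile(z[k],[90]).round(4))
```

```text
top 264 xmin [-0.1427 -0.1424 -0.1418]
-0.14 [-0.0178 -0.0177  0.0035  0.025   0.0262]
-0.12 [-0.0182 -0.0178  0.0027  0.0245  0.0253]
-0.1 [-0.0178 -0.0176  0.0031  0.0251  0.0253]
bed y [-0.0525 -0.0508  0.0569  0.0593]
head y [-0.0324  0.0375]
rim y [-0.1029 -0.081 ]
handle x,y [-0.0064  0.0022  0.0138] [-0.1651 -0.1156] [0.284]
side 160 xmin [-0.1416 -0.1413 -0.1407]
-0.14 [-0.0255 -0.0231 -0.0031  0.0209  0.0212]
-0.12 [-0.0268 -0.026  -0.0066  0.02    0.0257]
-0.1 [-0.0252 -0.0243 -0.0171  0.017   0.0181]
bed y [-0.0599 -0.0597 -0.0405 -0.0321]
head y [-0.0388  0.0351]
rim y [-0.1049 -0.0841]
handle x,y [-0.005   0.0051  0.0152] [-0.1712 -0.1177] [0.2825]
```

```bash
sed -i 's/BED=np.array(\[.6336,.0620\])/BED=np.array([.6342,.0638])/' h.py
python3 - <<'E'
from hold import *
B=lambda x,z,y=0: fr(BED,BY,[x,y,z])[0]
robot.move_straight(B(-.215,.115),vel=.05)
print(robot.move_straight(B(-.215,.093),vel=.03,contact_N=4)); s=st("down")
z=s["tcp_pos"][2]+.0015; print("z",z)
robot.move_straight(B(-.215,z),vel=.03)
print(robot.move_straight(B(-.150,z),vel=.05,contact_N=12)); st("guides")
print(robot.move_straight(B(-.100,z),vel=.04,contact_N=10)); s=st("stop")
d=s["tcp_pos"][:2]-BED; print("bed x",d@[np.cos(BY),np.sin(BY)],"y",d@[-np.sin(BY),np.cos(BY)])
hold("3")
a=cv2.resize(load("top3")["image"][80:230,150:300,::-1],None,fx=2.66,fy=2.66); b=cv2.resize(load("side3")["image"][110:260,210:360,::-1],None,fx=2.66,fy=2.66)
cv2.imwrite("pics/g3.png",np.hstack([a,b]))
E
```

```text
False
down 14.44 [0.429  0.1278 0.0931] [-0.24  0.32 -0.17  2.19  0.09  0.64  0.8 ] F [-1.2 -0.5  0.1] op 0.657 64.1
z 0.09460457884512127
False
guides 16.14 [0.4909 0.1085 0.0947] [-0.18  0.39 -0.15  2.07  0.09  0.69  0.88] F [-1.6  0.2  2.7] op 0.654 65.1
True
stop 17.23 [0.534  0.0952 0.0947] [-0.15  0.44 -0.14  1.98  0.08  0.73  0.94] F [-1.8  0.1  5.5] op 0.663 65.5
bed x -0.10505313856443664 y 0.00018477157872813957
side few 0
top 57 plane [-0.0207  0.2111 -0.0003] nose 0.1085 y-range [-0.0292 -0.0132] rect ((76.12406158447266, -21.57615089416504), (65.25912475585938, 17.112655639648438), 2.611236810684204)
```

View pics/g3.png

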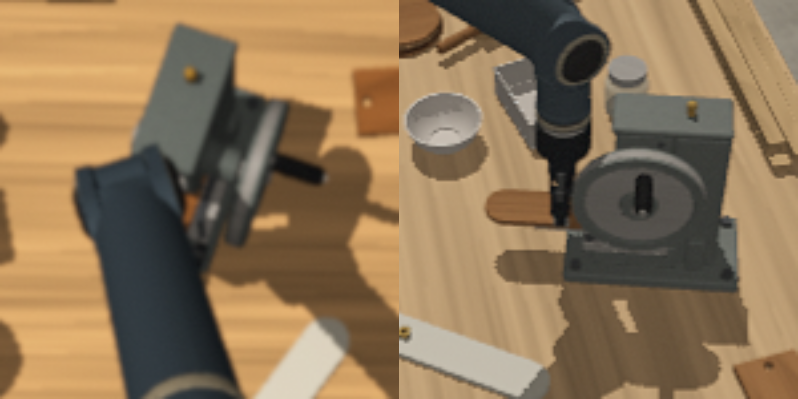

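The pattern is in the press, with its tail at (490,205) in the right crop and its nose hidden under the head. Contact came at the expected stop distance, with no lateral force. I'll give one confirming nudge, release, and look again.

Run:
```python
from hold import *
B=lambda x,z,y=0: fr(BED,BY,[x,y,z])[0]
z=robot.sense()["tcp_pos"][2]
print(robot.move_straight(B(-.100,z),vel=.02,contact_N=14)); s=st("nudge")
d=s["tcp_pos"][:2]-BED; x=d@[np.cos(BY),np.sin(BY)]; print("bed x",x)
robot.grip(1.0); st("open")
robot.move_straight(B(x-.06,z+.006),vel=.1); robot.move_straight(B(x-.09,.30),vel=.25); robot.move_straight(B(x-.09,.45),vel=.25)
robot.goto([.35,-.15,.45],down(np.pi)); st("away")
for n in("side","top"): np.save(f"{n}4.npy",robot.grab_frame(n),allow_pickle=True)
a=cv2.resize(load("top4")["image"][90:220,180:310,::-1],None,fx=3.07,fy=3.07); b=cv2.resize(load("side4")["image"][130:260,240:370,::-1],None,fx=3.07,fy=3.07)
cv2.imwrite("pics/g4.png",np.hstack([a,b]))
# board edges
for n in("top","side"):
    f=load(n+"4");P=cloud(f); d=P[...,:2]-BED; c,s=np.cos(BY),np.sin(BY)
    x=d[...,0]*c+d[...,1]*s; y=-d[...,0]*s+d[...,1]*c; z=P[...,2]
    hsv=cv2.cvtColor(f["image"],cv2.COLOR_RGB2HSV)
    m=(z>.08)&(z<.1)&(x>-.24)&(x<0)&(abs(y)<.04)&(hsv[...,1]>90); print(n,m.sum(),"tail",np.percentile(x[m],[0,1]))
    for a in(-.18,-.15,-.12,-.09,-.06):
        k=m&(x>a)&(x<a+.03)
        if k.sum()>5: print(a,np.percentile(y[k],[1,99]).round(4),np.median(z[k]).round(4))
    k=(z>.255)&(z<.305)&(abs(x)<.04)&(y<-.115)&(y>-.18); print("handle x,y",np.percentile(x[k],[1,50,99]).round(4),np.percentile(y[k],[1,99]).round(4))
```

```text
True
nudge 17.62 [0.534  0.0953 0.0947] [-0.14  0.44 -0.14  1.97  0.08  0.74  0.94] F [-1.9  0.4  4.8] op 0.661 65.5
bed x -0.10498274528074572
open 18.02 [0.5335 0.0952 0.0943] [-0.14  0.44 -0.14  1.97  0.08  0.74  0.94] F [ 0.1 -0.2 -0.4] op 0.998 0.0
away 21.6 [ 0.3504 -0.149   0.4493] [ 0.11 -0.17  0.15  1.82  0.02  1.49  1.83] F [ 0.7  0.5 -0.2] op 1.0 0.0
top 1068 tail [-0.21390486 -0.21011158]
-0.18 [-0.0286  0.0309] 0.0895
-0.15 [-0.0282  0.0299] 0.0894
-0.12 [-0.0283  0.0308] 0.0894
-0.09 [-0.0281  0.031 ] 0.0896
-0.06 [-0.0284  0.034 ] 0.0894
handle x,y [-0.0065  0.0018  0.0139] [-0.1669 -0.1161]
side 421 tail [-0.21193801 -0.20989207]
-0.18 [-0.0352  0.0271] 0.0872
-0.15 [-0.0357  0.0241] 0.0885
-0.12 [-0.0356  0.0276] 0.0876
-0.09 [-0.0364 -0.0095] 0.0885
handle x,y [-0.005   0.0051  0.0152] [-0.1729 -0.1167]
```

View pics/g4.png

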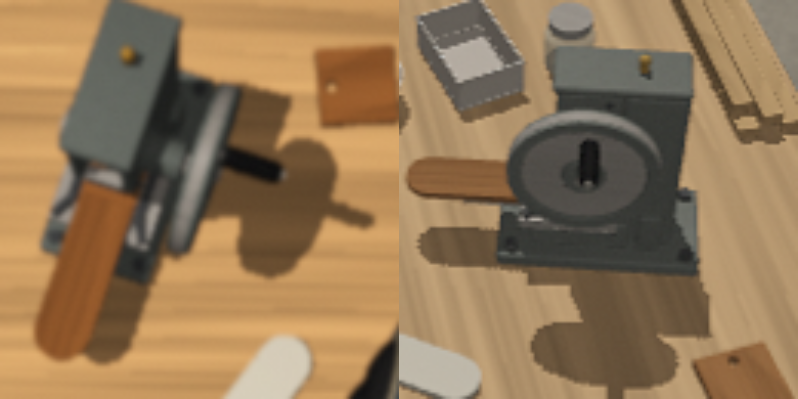

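The board lies centred in the guides with its tail at (60,350) in the left crop, about 214 mm before the bed point, so it is seated. The handle is about 4 mm column-side of top. Next I grasp the handle.

Run:
```python
from a1 import *
o,M=lean(BY,35,1)
H=lambda th,back=0: fr(BED,BY,[.058*np.sin(th)+.0005,-.140,.215+.058*np.cos(th)])[0]+(.008-back)*M[:,2]
robot.goto(H(.07,.12),o); st("pre")
print(robot.move_straight(H(.07,.03),vel=.15)); print(robot.move_straight(H(.07),vel=.05,contact_N=6)); s=st("at")
robot.grip(0.0,40); s=st("grip")
print("err mm",((s["tcp_pos"]-H(.07))*1000).round(2))
```

```text
pre 23.0 [ 0.5778 -0.1321  0.365 ] [ 0.21  0.3   0.29  1.63 -0.69  1.41  0.38] F [ 0.1 -0.2  0. ] op 1.004 0.0
False
False
at 24.5 [ 0.5984 -0.0669  0.2663] [ 0.14  0.37  0.24  1.78 -0.76  1.18  0.43] F [ 0.7 -0.3  0.2] op 0.998 0.0
grip 25.11 [ 0.5979 -0.067   0.2663] [ 0.14  0.36  0.24  1.78 -0.76  1.18  0.43] F [-2.3 -1.1  1.7] op 0.244 39.2
err mm [-0.35 -0.16  0.02]
```

Run:
```python
from a1 import *
o,M=lean(BY,35,1); Rb=Ro.from_euler('z',BY).as_matrix()
H=lambda th: fr(BED,BY,[.058*np.sin(th)+.0005,-.140,.215+.058*np.cos(th)])[0]+.008*M[:,2]
th0=.07; ths=np.linspace(th0,2*np.pi+.02,26)[1:]
for t in ths:
    robot.move_straight(H(t),vel=.06)
    s=robot.sense(); F=Rb.T@s["wrist_force"]; print(round(t,2),round(s["t"],2),"Fbed",F.round(1),"op",round(s["opening"],2),"j5",s["joint_pos"][4].round(2),"lag",((s["tcp_pos"]-H(t))*1e3).round(1))
    if np.linalg.norm(F)>45 or s["opening"]<.2: print("ABORT"); break
```

```text
0.32 25.5 Fbed [ 2.8 -0.3 -4.8] op 0.24 j5 -0.77 lag [ 0.7 -0.6 -0.7]
0.57 25.89 Fbed [ 1.  -1.4 -5.9] op 0.24 j5 -0.77 lag [-0.1 -0.3 -1. ]
0.82 26.28 Fbed [-1.3 -1.5 -6. ] op 0.25 j5 -0.78 lag [-0.6 -0.2 -1. ]
1.07 26.68 Fbed [-4.7 -2.5 -6.7] op 0.25 j5 -0.79 lag [-1.1 -0.1 -0.9]
1.32 27.07 Fbed [-5.  -2.8 -6.3] op 0.24 j5 -0.8 lag [-1.5  0.  -0.7]
1.57 27.46 Fbed [-7.6 -4.4 -5.7] op 0.25 j5 -0.81 lag [-1.7  0.  -0.4]
1.82 27.85 Fbed [-8.2 -4.2 -2.5] op 0.24 j5 -0.82 lag [-1.7  0.1  0.2]
2.06 28.24 Fbed [-8.  -5.   1.3] op 0.24 j5 -0.83 lag [-1.  -0.1  1.5]
2.31 28.63 Fbed [-6.9 -4.9  3.8] op 0.24 j5 -0.84 lag [ 0.3 -0.5  2.6]
2.56 29.02 Fbed [-2.  -5.4  6.5] op 0.25 j5 -0.85 lag [ 1.8 -0.9  2.7]
2.81 29.42 Fbed [-0.6 -4.9  5.6] op 0.25 j5 -0.86 lag [ 1.  -0.6  1.2]
3.06 29.81 Fbed [-0.3 -4.8  5. ] op 0.24 j5 -0.86 lag [-0.1 -0.1  0.3]
3.31 30.2 Fbed [-1.3 -5.8  3.4] op 0.24 j5 -0.87 lag [-0.4  0.  -0.1]
3.56 30.59 Fbed [-2.8 -4.2  0.7] op 0.24 j5 -0.86 lag [-0.8  0.2 -0.3]
3.81 30.98 Fbed [-2.8 -5.2 -1.1] op 0.24 j5 -0.86 lag [-1.4  0.4 -0.1]
4.06 31.38 Fbed [-4.6 -5.5 -2.3] op 0.25 j5 -0.85 lag [-1.9  0.7  0.6]
4.31 31.77 Fbed [-6.  -5.2 -1. ] op 0.25 j5 -0.83 lag [-2.   0.7  1.3]
4.56 32.16 Fbed [-7.6 -6.6 -0.4] op 0.25 j5 -0.82 lag [-1.8  0.7  2. ]
4.81 32.55 Fbed [-8.7 -7.5  3. ] op 0.24 j5 -0.8 lag [-1.2  0.5  2.8]
5.06 32.94 Fbed [-6.7 -6.5  3. ] op 0.24 j5 -0.79 lag [-0.3  0.2  3.4]
5.31 33.33 Fbed [-3.2 -6.1  0.8] op 0.24 j5 -0.78 lag [ 0.9 -0.2  3.8]
5.56 33.73 Fbed [ 0.  -6.2  4. ] op 0.25 j5 -0.77 lag [ 1.9 -0.6  3.2]
5.8 34.12 Fbed [-0.9 -4.7  2.8] op 0.25 j5 -0.76 lag [ 0.6 -0.2  1.3]
6.05 34.51 Fbed [ 1.2 -4.3  0.5] op 0.24 j5 -0.76 lag [ 0.7 -0.4  0.7]
6.3 34.9 Fbed [ 2.3 -4.6 -1. ] op 0.25 j5 -0.76 lag [ 0.5 -0.4  0.1]
```

Run:
```python
from a1 import *
o,M=lean(BY,35,1)
robot.sleep(.3); s=st("settled"); p=s["tcp_pos"]
robot.grip(1.0); robot.sleep(.2); p=robot.sense()["tcp_pos"]
robot.move_straight(p-.10*M[:,2],vel=.1); robot.goto([.35,-.2,.45],down(np.pi)); st("away")
for n in("side","top"): np.save(f"{n}5.npy",robot.grab_frame(n),allow_pickle=True)
a=cv2.resize(load("top5")["image"][90:220,180:310,::-1],None,fx=3.07,fy=3.07); b=cv2.resize(load("side5")["image"][130:260,240:370,::-1],None,fx=3.07,fy=3.07)
cv2.imwrite("pics/g5.png",np.hstack([a,b]))
for n in("top","side"):
    f=load(n+"5");P=cloud(f); d=P[...,:2]-BED; c,s=np.cos(BY),np.sin(BY)
    x=d[...,0]*c+d[...,1]*s; y=-d[...,0]*s+d[...,1]*c; z=P[...,2]
    hsv=cv2.cvtColor(f["image"],cv2.COLOR_RGB2HSV)
    m=(z>.08)&(z<.1)&(x>-.24)&(x<0)&(abs(y)<.04)&(hsv[...,1]>90); print(n,m.sum(),"tail",np.percentile(x[m],[0,1]))
    k=(z>.255)&(z<.305)&(abs(x)<.04)&(y<-.115)&(y>-.18); print("handle x,y",np.percentile(x[k],[1,50,99]).round(4))
```

```text
settled 35.2 [ 0.596  -0.0663  0.2665] [ 0.15  0.36  0.23  1.78 -0.76  1.18  0.43] F [ 1.1 -4.3 -1. ] op 0.24 40.5
away 38.6 [ 0.3502 -0.1998  0.4495] [ 0.29 -0.12  0.11  1.78  0.01  1.48  1.97] F [ 1.   0.3 -0.4] op 1.003 0.0
top 1067 tail [-0.21388726 -0.2097063 ]
handle x,y [-0.008   0.0008  0.0127]
side 414 tail [-0.21167219 -0.20869742]
handle x,y [-0.0069  0.0042  0.0147]
```

View pics/g5.png

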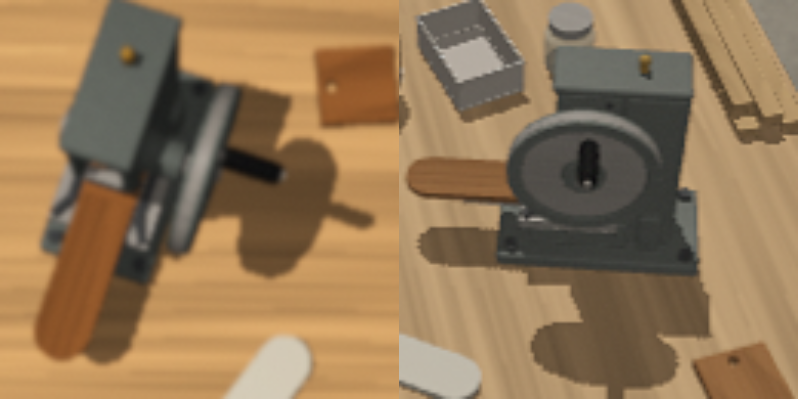

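The pattern still lies in the press with its tail at (60,350) in the left crop. The handle is back at the top at (589,165) in the right crop, and the things in view are undisturbed. I'm handing in.

```bash
python3 -c "
from plant import robot
print(robot.close_job())"
```

```text
the job is handed in; nothing more can be done
None
```

I handed the job in at about 39 s: the pattern is seated at the back stop and released, and the flywheel went one revolution with its handle back at the top. The bush was out of camera view under the head, so I could not see directly that it was pressed home.

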